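# Slide the vial board home and close its turn-button

### The job

Push the white vial board along its rails with a fingertip until it drops into the locating notches, then swing the steel turn-button round so that it lies straight across over the board. Only push, pick nothing up: keep the three vials standing in their wells, and leave the beaker, stopper and cork ring beside the stand where they are.

Things in the scene. Friction and masses are not known exactly. Their poses are not given: they have to be found in the camera images.
- stand: Fixed grey and steel rail stand, base plate 230 x 166 mm on low feet. Origin: centre of the base at worktop level; z up, local +x is the way the board is to be pushed. Two rails along x, 210 mm long, centred, tops 55 mm above the worktop; between them (local y -36 to +36 mm) is free space down to the base's top at 10 mm. Side guides at local y = +-57 to 63 mm, 64 mm high, steer the board; the ends are open.
- board_home (a point): Fixed point of the stand, local (55, 0, 55) mm: where board's origin lies once the board has dropped home (play about 3 mm either way along the rails), 6 mm lower than while riding. Each rail top has two notches, 18 mm long and 9 mm deep, that take the board's lugs at this place only; their square far walls stop the board.
- board: Loose white plastic board, 90 mm along the rails, 110 mm across, 12 mm thick, 0.2 to 0.5 kg. Origin: centre of the plate's underside; axes parallel to the stand's. Four lugs under it, 6 mm high and 12 mm long, ride on the rails: underside 61 mm above the worktop while riding, 55 mm when home. It starts riding, 60 to 95 mm short of home, and slides with a few newtons.
- board_edge (a point): Middle of the board's trailing edge face (board-local (-45, 0, 6) mm), the place to push, toward the stand's local +x. The face is vertical, 110 mm wide, 12 mm high (61 to 73 mm above the worktop while riding, 55 to 67 mm when home); a fingertip reaches it between the side guides, also lower down between the rails.
- catch (a joint): Angle of the dark steel turn-button about its vertical pivot, rad. 0: the bar points along the stand's local -x, beside the rail; negative: turned outward from the board; 1.57: straight across over the board (local +y). Range -0.6 to 1.62; starts at -0.45 to 0; light friction (under 1 N at the pin) keeps it where it is left. It clears the seated board by 3 mm but cannot pass over a riding one.
- catch_pivot (a point): The turn-button's pivot axis, half-way up the bar: stand-local (60, -72, 74) mm. The bar is 8 mm thick (70 to 78 mm above the worktop), 14 mm wide, and reaches 50 mm from the pivot. (Round the stand, fixed: a black heating block beyond it, front face at world x 0.607, its front step 58 mm high, 104 mm high from x = 0.642; glassware to its left from world y = -0.09, up to 141 mm high.)
- catch_pin (a point): Middle of the upright finger pin on the bar, 12 mm in diameter, 42 mm from the pivot axis, from 78 to 103 mm above the worktop (the point is at 91 mm). Push it sideways, from the side away from the board, round the pivot until the bar lies across the board.
- vial_a: Loose capped glass vial, 18 mm in diameter, 34 mm high, standing 8 mm deep in a well of the board at board-local (-27, 30) mm, on the side away from the turn-button. Origin: centre of its underside. When the board is home its cap is 93 mm above the worktop.
- vial_b: Loose capped glass vial, 18 mm in diameter, 34 mm high, standing 8 mm deep in a well of the board at board-local (0, 30) mm, on the side away from the turn-button. Origin: centre of its underside. When the board is home its cap is 93 mm above the worktop.
- vial_c: Loose capped glass vial, 18 mm in diameter, 34 mm high, standing 8 mm deep in a well of the board at board-local (27, 30) mm, on the side away from the turn-button. Origin: centre of its underside. When the board is home its cap is 93 mm above the worktop.
- beaker: Loose beaker, 49 mm in diameter, 56 mm high, a bystander to the left of the stand. Origin: centre of its underside.
- spare_ring: Loose cork ring lying flat, 88 mm in diameter, 30 mm high, a bystander to the right of the stand. Origin: centre of its underside.
- stopper: Loose white conical stopper, 30 mm in diameter, 30 mm high, a bystander to the left of the stand. Origin: centre of its underside.
Not all that is in view belongs to the job. Of the things that look like the board, the larger one is meant.

How it is judged:
By the outcome, as a careful person would: the job done as asked, in the order asked, and still so for the second after the job is handed in, with the robot touching nothing.
It also fails if it takes over 54 s, if anything falls off the work surface, if the arm or the gripper's body presses on something with over 40 N, if the wrist force passes 120 N, or if a joint passes its speed limit or range.

### The arm

A 6-joint arm with a two-finger parallel gripper is mounted at the origin on a cart in front of the work surface, level with it; the furniture and walls round the work are solid. World frame = base frame: x ahead of the robot, y to its left, z up, the work surface at z = 0. Lengths are in m, angles in rad, forces in N, time in s.
With the tool pointing down it reaches from about 0.225 to 0.875 m from the base axis. Payload 3.4 kg.
Tool frame: the origin (TCP) lies at the very end of the fingers, on their centre line; the grasp point (between the pads) lies 19 mm behind it; x points along the fingers, y is the direction in which the jaws open and shut, and the axes are right-handed (so a half turn about x gives the same grasp; the last joint's range is limited). The gripper opens to 85 mm and grips with 20 to 120 N. Pads are 22 mm wide; open, the fingers measure 114 mm over their backs; the gripper's body (76 mm by 85 mm) begins 54 mm behind the grasp point. The pads swing forward as they close: fully open they stand 13 mm farther back than shut.
Start: joints at [1.186, 0.276, 1.505, -0, 1.361, -0.121], TCP at [0.15, 0.555, 0.231] pointing down, gripper open.
Joint ranges: [-2.89, 2.89], [-0.75, 2.08], [0.22, 2.7], [-1.18, 4.32], [0.11, 2.71], [-2.7, 2.7]. Speed limits (rad/s): [2.57, 2.57, 3.14, 3.14, 3.14, 3.14].

### API

Orientations are given as a unit quaternion [w, x, y, z].
In Python, from rig import manip gives the robot as it stands. The module is installed in compiled form; this text tells all that it offers.
- The arm moves only by the tool play_rows, never from a script. Its argument "plan" is a list that holds one entry, the list of rows, each a list of 5 numbers: the closure, from 0 (fully open) to 1 (shut), then the shift along the tool's x, y, z in m, then the turn about the tool's x in degrees. A call has 1 to 12 rows; each row is the pose to reach, as a shift and turn from the pose measured when the call began, along the tool's axes at that moment; what a row does not reach only later rows make up. A row lasts 1/10 s, in which the tool goes at most 50 mm and 8.59 degrees, less where a joint would pass 70% of its speed; a pose out of reach is approached as far as the arm can. A call with a gripper value outside its range is refused whole. The fingers move at their own pace and stop on an object; "grip_force" is the grip in N (left out, the last holds). Time passes only in rows, so rows that repeat a pose let the fingers close. It gives the time, the measured TCP pose, the force and the opening at its end, in the units of the state.
- manip.get_state(): the state, without advancing time (a new reading comes with each control period).
- manip.get_image(name): name is "side" or "top"; returns (picture, depth): 420x560x3 uint8, red, green, blue; 420x560 float32, m along the optical axis (not along the pixel's ray), 0 where there is no reading.
- manip.camera_params(name): a dict with "intrinsics" (3x3 intrinsics, pixels), "dist_coeffs" ([k1, k2, p1, p2, k3] as OpenCV has them; the pictures are not rectified), "R" (3x3) and "t" (3): a world point X has camera coordinates R X + t. Camera axes: x right, y down, z forward; pixel columns grow to the right and rows downward; lengths in m; the calibration is good to about 2 mm. A picture is of the moment at which its call begins. camera_params takes no time and is no camera call.
- manip.sign_off(): hands the job in, once; it reports no verdict.
The state is a dict: "clock": time; "qpos": joint angles; "qd": joint speeds; "effort": joint torques, N m; "position": TCP position; "ee_rot": TCP orientation; "contact_force": force on the tool from outside, world axes, zero at the start; "moment": the same for the moment, N m; "width": finger opening in m.
Only numpy, scipy, OpenCV 4.12 (cv2) and the standard library are available. Lean on these libraries where they do the work, as an engineer would, in place of code of your own. Each camera call takes 0.05 s, during which the arm holds its last target.

## Working session

There is one attempt and no reset: what is moved stays moved. The work goes in short steps, Python scripts to look and compute and a tool call to move; the robot and the scene stay as the last step left them, time stands still between calls to the robot, and variables do not carry over. Pictures are saved under pics/ and viewed, and the job is handed in when it is done.

Besides the shell and the picture viewer there is one more tool, called after ">>>" by a JSON object that holds its "fn" and its "kwargs". play_rows: Moves the arm, as the interface text tells. Its arguments: {"type":"object","properties":{"plan":{"type":"array","items":{"type":"array","items":{"type":"array","items":{"type":"number"}}}},"grip_force":{"type":"number"}},"required":["plan"]}

```bash
mkdir -p pics; python3 - <<'E'
from rig import manip
import cv2,numpy as np
s=manip.get_state();print(s)
for n in("side","top"):
    p,d=manip.get_image(n);cv2.imwrite(f"pics/{n}0.png",p[:,:,::-1]);np.savez(f"{n}0.npz",p=p,d=d)
    print(n,manip.camera_params(n))
E
```

```text
{'clock': 0.0, 'qpos': array([ 1.18598213e+00,  2.76564360e-01,  1.50613512e+00,  5.88791437e-05,
        1.36066883e+00, -1.20980199e-01]), 'qd': array([ 0.00132466,  0.00130774, -0.00068387, -0.00036502, -0.00019616,
       -0.00134066]), 'effort': array([-4.06329837e-04, -4.16780519e+01, -2.45801336e+01, -2.06949803e-04,
        1.12537615e-02,  9.42892399e-06]), 'position': array([0.14972831, 0.55462612, 0.23045637]), 'ee_rot': array([ 0.70078549,  0.09241066,  0.70113907, -0.09361611]), 'contact_force': array([-0.11747681,  0.67316961, -0.39621577]), 'moment': array([ 0.0196342 , -0.02791122, -0.03334026]), 'width': 0.0851988894818007}
side {'intrinsics': array([[472.51592984,   0.        , 274.17025746],
       [  0.        , 472.51592984, 210.58172875],
       [  0.        ,   0.        ,   1.        ]]), 'dist_coeffs': array([-0.05963884,  0.        ,  0.        ,  0.        ,  0.        ]), 'R': array([[-0.03020631, -0.99954234, -0.00163954],
       [-0.43446168,  0.01460669, -0.90057187],
       [ 0.90018366, -0.02649063, -0.43470406]]), 't': array([-0.23199256,  0.28082016,  0.85318969])}
top {'intrinsics': array([[504.74530906,   0.        , 282.35059155],
       [  0.        , 504.74530906, 206.63769036],
       [  0.        ,   0.        ,   1.        ]]), 'dist_coeffs': array([-0.14712623,  0.        ,  0.        ,  0.        ,  0.        ]), 'R': array([[-0.14304748, -0.98971477,  0.00144955],
       [-0.96496077,  0.13914386, -0.22246282],
       [ 0.21997304, -0.03322151, -0.9749401 ]]), 't': array([-0.14907679,  0.51745812,  1.348498  ])}
```

View pics/side0.png

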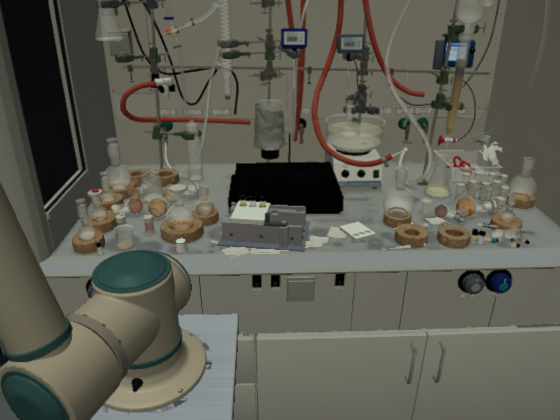

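View pics/top0.png

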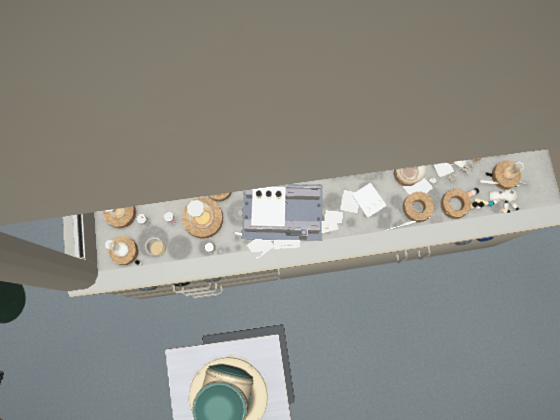

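The side view shows the stand at about (265,225), with the board on its left half. In the top view the stand is at about (283,212) and the white board at (268,207). I'll zoom in on both.

```bash
cat > h.py <<'E'
import cv2,numpy as np
from rig import manip
def load(n,k=0):
    z=np.load(f"{n}{k}.npz");return z['p'],z['d']
def ray(n,uv):
    c=manip.camera_params(n);R=c['R'];t=c['t']
    q=cv2.undistortPoints(np.array(uv,float).reshape(-1,1,2),c['intrinsics'],c['dist_coeffs']).reshape(-1,2)
    d=np.c_[q,np.ones(len(q))]@R
    return -R.T@t,d
def onz(n,uv,z):
    o,d=ray(n,uv);return o+d*((z-o[2])/d[:,2])[:,None]
def proj(n,X):
    c=manip.camera_params(n);r=cv2.Rodrigues(c['R'])[0]
    return cv2.projectPoints(np.array(X,float).reshape(-1,3),r,c['t'],c['intrinsics'],c['dist_coeffs'])[0].reshape(-1,2)
def snap(n,k,box,f=6):
    p,d=manip.get_image(n);np.savez(f"{n}{k}.npz",p=p,d=d);crop(p,n,k,box,f)
def crop(p,n,k,box,f):
    x0,y0,x1,y1=box
    q=cv2.resize(p[y0:y1,x0:x1,::-1],None,fx=f,fy=f,interpolation=cv2.INTER_CUBIC)
    q=cv2.convertScaleAbs(q,alpha=1.3)
    for x in range(-(-x0//10)*10,x1,10): cv2.putText(q,str(x),((x-x0)*f,8),0,.3,(0,255,255));cv2.line(q,((x-x0)*f,10),((x-x0)*f,14),(0,255,255))
    for y in range(-(-y0//10)*10,y1,10): cv2.putText(q,str(y),(0,(y-y0)*f+4),0,.3,(0,255,255))
    cv2.imwrite(f"pics/{n}{k}z.png",q)
def P(n,k,uv):
    p,d=load(n,k);z=d[int(uv[1]),int(uv[0])];o,r=ray(n,[uv]);return (o+r*z)[0]
E
python3 - <<'E'
from h import *
crop(load("side")[0],"side",0,(210,185,330,260),6)
crop(load("top")[0],"top",0,(225,170,345,260),6)
E
```

```text
(no output)
```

View pics/side0z.png

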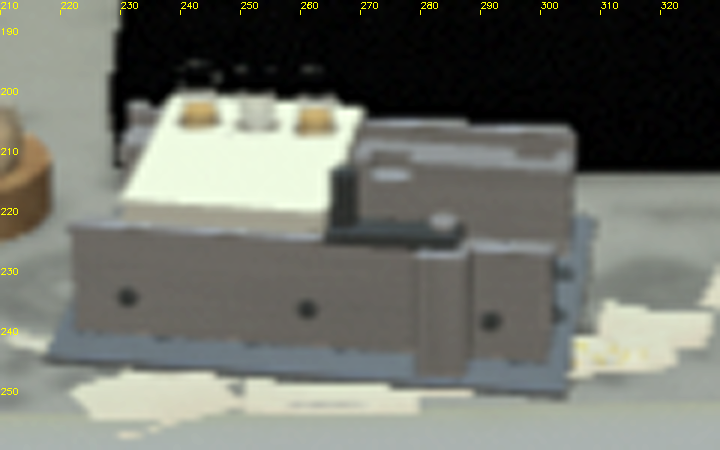

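View pics/top0z.png

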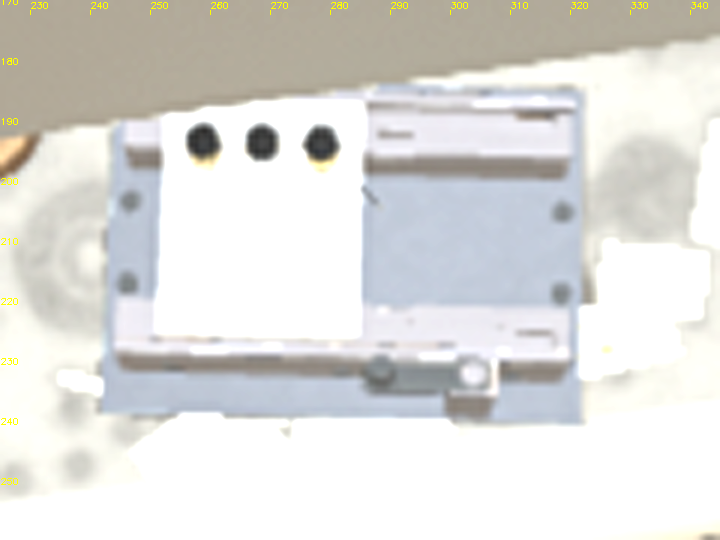

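The top view shows the stand base corners near (322,185), (322,240) and (241.5,238.5). The board spans u 251–285, the pin is at (288,231) and the pivot at about (303,232). Next I'll turn these into world positions.

```bash
python3 - <<'E'
from h import *
np.set_printoptions(precision=4,suppress=True)
print("base corners top RT,RB,LB",onz("top",[(322,184.8),(321.8,240.3),(241.5,238.5)],.010))
print("base corners side RB, LB",onz("side",[(304,251),(217.5,245)],.010))
# board top z=.073 : corners TL? TR BR BL
print("board top",onz("top",[(286,186.5),(285,226),(250.5,225.3),(252,188.5)],.073))
print("board side BL BR topleft topright",onz("side",[(230,218.5),(264.5,220),(239,200.5),(270,202)],.073))
print("pin top103 top",onz("top",[(288,230.7)],.1),"pivot",onz("top",[(302.5,231.5)],.078))
print("side pin/pivot",onz("side",[(267.5,211.5)],.103),onz("side",[(283.5,221.5)],.08))
# rail ends lower rail top z=.055/ guides .064
print("guide lower-edge outer top", onz("top",[(244.5,229),(320,230)],.064))
p,d=load("top");print(d[200:240:4,230:330:8])
E
```

```text
base corners top RT,RB,LB [[ 0.5499 -0.347   0.01  ]
 [ 0.3884 -0.3202  0.01  ]
 [ 0.4262 -0.0946  0.01  ]]
base corners side RB, LB [[ 0.3788 -0.3193  0.01  ]
 [ 0.4165 -0.0974  0.01  ]]
board top [[ 0.543  -0.2393  0.073 ]
 [ 0.4328 -0.2204  0.073 ]
 [ 0.4481 -0.1272  0.073 ]
 [ 0.5508 -0.1448  0.073 ]]
board side BL BR topleft topright [[ 0.4434 -0.1311  0.073 ]
 [ 0.4318 -0.2204  0.073 ]
 [ 0.5551 -0.1503  0.073 ]
 [ 0.5421 -0.237   0.073 ]]
pin top103 top [[ 0.414  -0.2256  0.1   ]] pivot [[ 0.41   -0.2651  0.078 ]]
side pin/pivot [[ 0.4199 -0.2281  0.103 ]] [[ 0.4081 -0.2681  0.08  ]]
guide lower-edge outer top [[ 0.442  -0.1092  0.064 ]
 [ 0.4096 -0.3144  0.064 ]]
[[1.4654 1.4711 1.4638 1.3923 1.3908 1.3914 1.3979 1.4604 1.4606 1.4587
  1.457  1.4608 1.4683]
 [1.4685 1.4718 1.4534 1.3895 1.393  1.3936 1.3921 1.4595 1.454  1.4602
  1.4548 1.4536 1.4679]
 [1.4623 1.4626 1.4501 1.3893 1.3896 1.3882 1.3919 1.4552 1.4506 1.458
  1.4548 1.4548 1.4658]
 [1.4568 1.4593 1.4476 1.3893 1.3893 1.3876 1.3889 1.4583 1.4491 1.457
  1.4515 1.4502 1.4601]
 [1.4614 1.4625 1.4468 1.3842 1.3881 1.3831 1.3855 1.4444 1.4483 1.4488
  1.4539 1.4514 1.4514]
 [1.4538 1.4516 1.3996 1.3812 1.3785 1.3826 1.3835 1.4428 1.4475 1.4444
  1.4513 1.4425 1.4541]
 [1.4511 1.4563 1.3975 1.3771 1.3819 1.382  1.3856 1.3956 1.3969 1.3993
  1.3971 1.395  1.4511]
 [1.4538 1.4526 1.386  1.3867 1.3871 1.3837 1.3848 1.3831 1.3821 1.3896
  1.382  1.3896 1.4463]
 [1.4452 1.4401 1.4317 1.4393 1.4398 1.437  1.4332 1.365  1.3705 1.3681
  1.4162 1.4179 1.4532]
 [1.4442 1.4457 1.4339 1.4408 1.4382 1.441  1.4404 1.436  1.4329 1.3813
  1.4421 1.4367 1.4496]]
```

```bash
python3 - <<'E'
from h import *
np.set_printoptions(precision=3,suppress=True)
p,d=load("top")
for uv in [(240,180),(280,170),(330,165),(280,100),(120,190),(60,250),(30,250)]: print("hood",uv,d[uv[1],uv[0]],P("top",0,uv))
# predicted beaker
for uv in [(230,213),(236,213),(243,213),(209,246),(180,246),(155,245),(202,218),(205,205)]: print(uv,P("top",0,uv))
# highest points in scene by region from side
p,d=load("side")
v,u=np.mgrid[0:420,0:560]; o,r=ray("side",np.c_[u.ravel(),v.ravel()]);X=(o+r*d.ravel()[:,None])
ok=(d.ravel()>0)&(X[:,0]>.3)&(X[:,0]<.62)&(X[:,2]>.04)&(X[:,1]<.65)&(X[:,1]>-.4)
for y in np.arange(-.4,.65,.05):
    m=ok&(X[:,1]>=y)&(X[:,1]<y+.05)
    if m.any(): print("%.2f"%y,m.sum(),X[m][:,2].max(),X[m][X[m][:,2].argmax()])
crop(p,"sideL",0,(60,130,260,260),4)
crop(load("top")[0],"topL",0,(90,170,260,270),4)
E
```

```text
hood (240, 180) 0.5015502 [ 0.323 -0.153  0.947]
hood (280, 170) 0.49020907 [ 0.324 -0.194  0.96 ]
hood (330, 165) 0.49673912 [ 0.324 -0.243  0.955]
hood (280, 100) 0.3338236 [ 0.324 -0.194  1.12 ]
hood (120, 190) 0.47725627 [ 0.324 -0.038  0.968]
hood (60, 250) 2.3588932 [ 0.652  0.838 -0.918]
hood (30, 250) 1.019448 [0.394 0.33  0.415]
(230, 213) [ 0.507 -0.07   0.001]
(236, 213) [ 0.504 -0.088  0.001]
(243, 213) [ 0.499 -0.108  0.013]
(209, 246) [ 0.415 -0.002  0.028]
(180, 246) [0.43  0.083 0.005]
(155, 245) [0.442 0.154 0.009]
(202, 218) [0.486 0.002 0.081]
(205, 205) [ 0.519 -0.011  0.088]
-0.40 128 0.0594321646671937 [ 0.616 -0.368  0.059]
-0.35 332 0.06583597077555692 [ 0.528 -0.331  0.066]
-0.30 575 0.08411062024566096 [ 0.403 -0.272  0.084]
-0.25 649 0.10382176035373802 [ 0.409 -0.232  0.104]
-0.20 654 0.09973456620732846 [ 0.532 -0.166  0.1  ]
-0.15 360 0.07398032265010845 [ 0.511 -0.144  0.074]
-0.10 159 0.10725774043059166 [ 0.597 -0.05   0.107]
-0.05 514 0.14097632141402044 [ 0.497 -0.002  0.141]
-0.00 502 0.14227434727114202 [0.508 0.012 0.142]
0.05 142 0.060923623534156035 [0.615 0.092 0.061]
0.10 193 0.06072466979942104 [0.616 0.104 0.061]
0.15 157 0.05637083466195303 [0.448 0.16  0.056]
0.20 571 0.13714451864726762 [0.438 0.245 0.137]
0.25 201 0.13539368037825084 [0.442 0.252 0.135]
0.30 5106 0.5903981351186373 [0.414 0.331 0.59 ]
0.35 1216 0.38650328326334626 [0.358 0.35  0.387]
```

View pics/sideL0z.png

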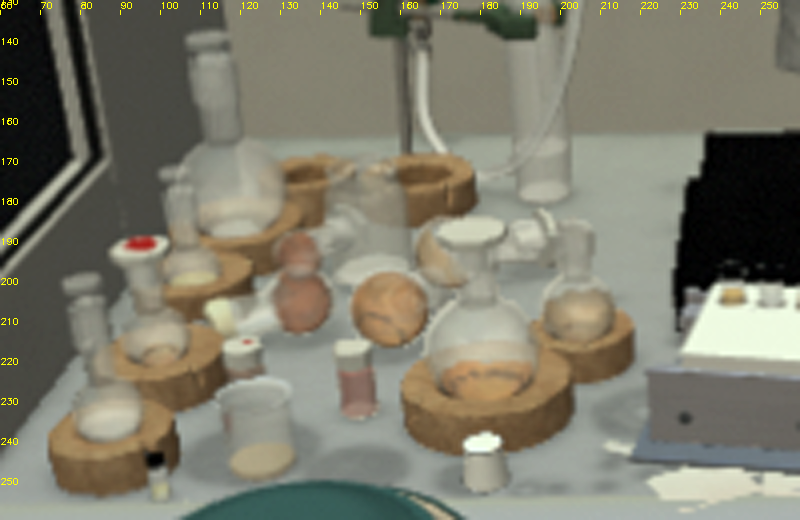

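View pics/topL0z.png

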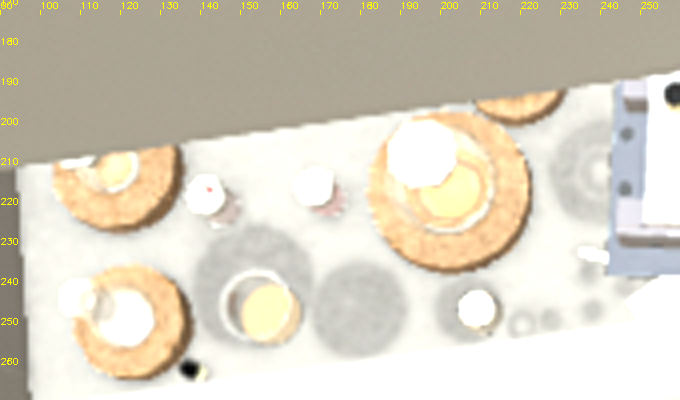

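The beaker at (155,245) in the top view and the stopper at (209,246) are well clear of the stand. The round grey marks near the stand are flat. The tallest nearby flask is at about (0.50, 0.0), 142 mm high.

```bash
cat >> h.py <<'E'
from scipy.spatial.transform import Rotation as Ro
ex=np.array([-.165,-.9863,0]);ey=np.array([.9863,-.165,0]);O=np.array([.4885,-.2207,0])
def W(l): return O+ex*l[0]+ey*l[1]+np.array([0,0,l[2]])
def L(w): w=np.array(w)-O;return np.array([w@ex,w@ey,w[2]])
def tool():
    s=manip.get_state();q=s['ee_rot'];return s,Ro.from_quat([q[1],q[2],q[3],q[0]]).as_matrix()
def to(w):
    s,R=tool();return R.T@(np.array(w)-s['position'])
def yawerr():
    s,R=tool();z=R[:,2];f=ex if z@ex>0 else -ex
    # turn about tool x taking z to f
    g=R.T@f;return np.degrees(np.arctan2(-g[1],g[2]))
def st():
    s,R=tool();print("t%.2f"%s['clock'],"pos",s['position'].round(4),"loc",L(s['position']).round(4),"F",s['contact_force'].round(1),"q",s['qpos'].round(2),"yaw",yawerr().round(2),"w",round(s['width'],4))
    print(R.round(3))
E
python3 - <<'E'
from h import *
np.set_printoptions(precision=4,suppress=True)
st()
print(to([.40,0,.25]),to(W([-.115,-.003,.2])),W([-.115,-.003,.2]))
E
```

```text
t0.10 pos [0.1498 0.5547 0.2305] loc [-0.7088 -0.462   0.2305] F [ 0.1  0.4 -0.5] q [ 1.19  0.28  1.51  0.    1.36 -0.12] yaw 84.38 w 0.0854
[[-0.001  0.261  0.965]
 [-0.002  0.965 -0.261]
 [-1.    -0.002 -0.   ]]
[-0.0188 -0.4702  0.3862] [ 0.0313 -0.546   0.515 ] [ 0.5045 -0.1068  0.2   ]
```

>>> {"fn": "play_rows", "kwargs": {"plan": [[[0.3,-0.005,-0.04,0.033,0],[0.6,-0.01,-0.08,0.065,0],[1,-0.02,-0.12,0.098,0],[1,-0.02,-0.155,0.127,0],[1,-0.02,-0.19,0.156,0],[1,-0.02,-0.225,0.185,0],[1,-0.02,-0.26,0.214,0],[1,-0.02,-0.295,0.242,0],[1,-0.02,-0.33,0.271,0],[1,-0.02,-0.365,0.3,0],[1,-0.02,-0.4,0.328,0],[1,-0.02,-0.43,0.353,0]]]}}

```text
clock: 1.3
position: [0.3786, 0.0454, 0.251]
ee_rot: [0.701, 0.093, 0.701, -0.094]
contact_force: [1.0, -0.1, 0.4]
width: 0.0002
```

```bash
python3 - <<'E'
from h import *
np.set_printoptions(precision=4,suppress=True)
st()
print(to(W([-.115,-.003,.2])))
E
```

```text
t1.30 pos [0.3786 0.0454 0.251 ] loc [-0.2443 -0.1523  0.251 ] F [ 1.  -0.1  0.4] q [-0.06 -0.04  1.83 -0.    1.35 -1.37] yaw 84.32 w 0.0002
[[-0.001  0.262  0.965]
 [-0.002  0.965 -0.262]
 [-1.    -0.002 -0.   ]]
[ 0.0512 -0.1138  0.1614]
```

>>> {"fn": "play_rows", "kwargs": {"plan": [[[1,0,-0.012,0.017,8],[1,0,-0.024,0.034,16],[1,0,-0.036,0.05,24],[1,0,-0.048,0.067,32],[1,0,-0.06,0.084,40],[1,0.01,-0.072,0.1,48],[1,0.02,-0.084,0.117,56],[1,0.03,-0.096,0.134,64],[1,0.04,-0.106,0.15,72],[1,0.05,-0.114,0.161,80],[1,0.051,-0.114,0.161,84.3],[1,0.051,-0.114,0.161,84.3]]]}}

```text
clock: 2.5
position: [0.5037, -0.107, 0.1992]
ee_rot: [-0.456, -0.539, -0.457, 0.541]
contact_force: [0.1, 0.6, 0.4]
width: -0.0001
```

```bash
python3 - <<'E'
from h import *
np.set_printoptions(precision=4,suppress=True)
st()
print(to(W([-.108,-.003,.2])))
snap("top",1,(215,165,345,265),6);snap("side",1,(200,150,330,260),6)
E
```

```text
t2.50 pos [ 0.5037 -0.107   0.1992] loc [-0.1147 -0.0038  0.1992] F [0.1 0.6 0.4] q [-0.34  0.21  1.68 -0.    1.25 -0.18] yaw -0.01 w -0.0001
[[-0.003  0.986 -0.165]
 [-0.001 -0.165 -0.986]
 [-1.    -0.003  0.001]]
[-0.0008  0.0008  0.0067]
```

View pics/side1z.png

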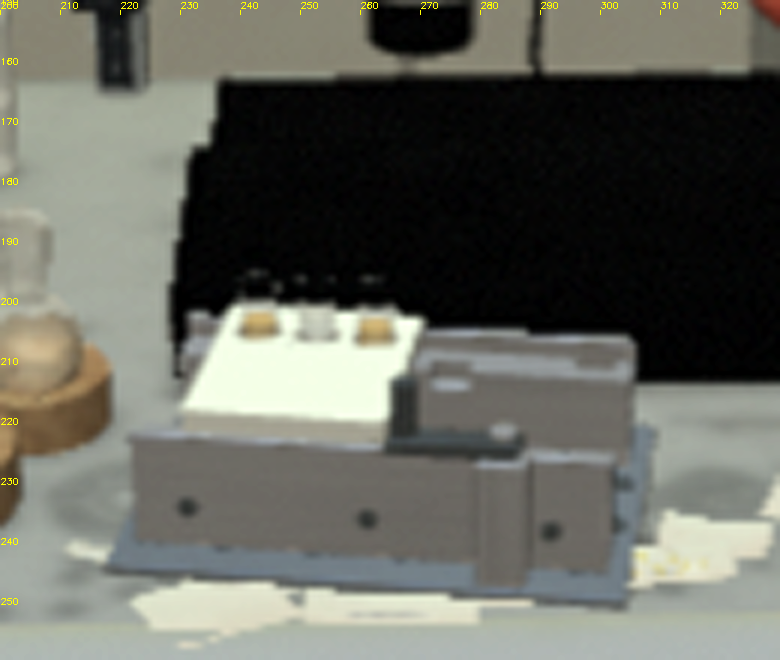

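View pics/top1z.png

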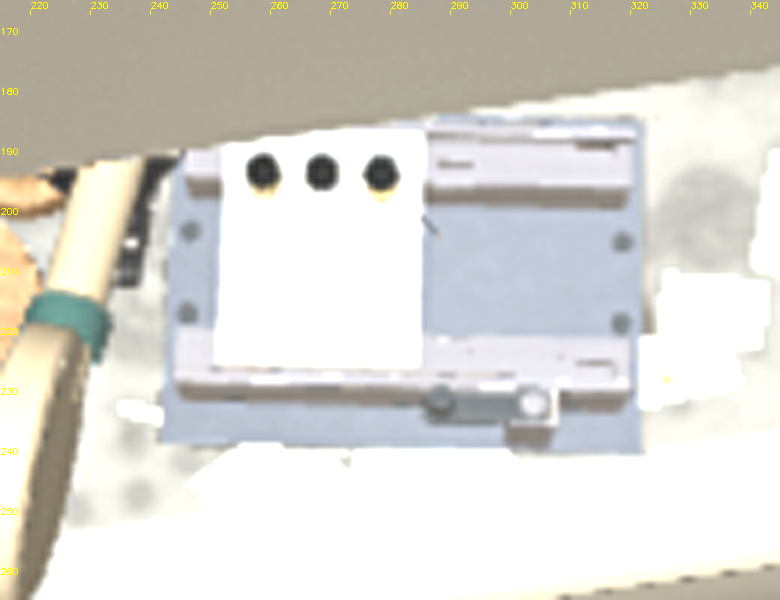

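The gripper is just above this crop, and the space where the finger will come down is empty. Lowering it behind the board.

>>> {"fn": "play_rows", "kwargs": {"plan": [[[1,0.03,0,0,0],[1,0.06,0,0,0],[1,0.09,0,0,0],[1,0.12,0,0,0],[1,0.147,0.001,0,0],[1,0.147,0.001,0,0]]]}}

```text
clock: 3.2
position: [0.502, -0.1059, 0.0504]
ee_rot: [-0.456, -0.537, -0.46, 0.541]
contact_force: [-0.3, -0.1, -0.3]
width: 0.0003
```

```bash
python3 - <<'E'
from h import *
st()
snap("side",2,(200,150,330,260),6)
E
```

```text
t3.20 pos [ 0.502  -0.1059  0.0504] loc [-0.1155 -0.0057  0.0504] F [-0.3 -0.1 -0.3] q [-0.34  0.36  1.89 -0.    0.9  -0.18] yaw 0.2 w 0.0003
[[-0.008  0.987 -0.162]
 [ 0.001 -0.162 -0.987]
 [-1.    -0.008  0.   ]]
```

View pics/side2z.png

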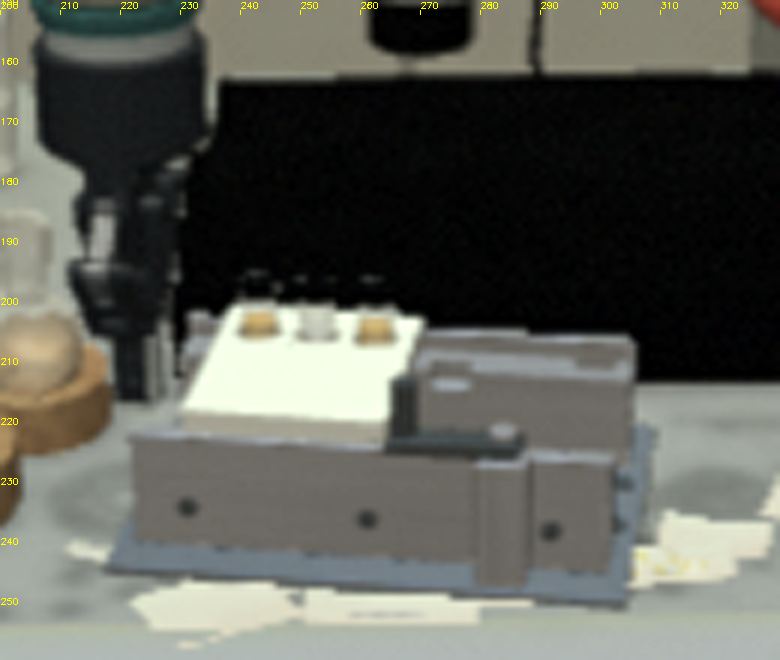

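The fingertip at (222,215) is clear and just behind the board's edge. Now a gentle push, in stages.

>>> {"fn": "play_rows", "kwargs": {"plan": [[[1,0,0.002,0.006,0],[1,0,0.004,0.012,0],[1,0,0.006,0.016,0],[1,0,0.006,0.019,0],[1,0,0.006,0.022,0],[1,0,0.006,0.025,0],[1,0,0.006,0.028,0],[1,0,0.006,0.031,0],[1,0,0.006,0.034,0],[1,0,0.006,0.037,0],[1,0,0.006,0.04,0],[1,0,0.006,0.043,0]]]}}

```text
clock: 4.45
position: [0.503, -0.1482, 0.0531]
ee_rot: [-0.456, -0.539, -0.459, 0.539]
contact_force: [0.0, 6.7, 5.7]
width: -0.0001
```

```bash
python3 - <<'E'
from h import *
st()
snap("side",3,(200,150,330,260),6)
E
```

```text
t4.45 pos [ 0.503  -0.1482  0.0531] loc [-0.0739  0.0023  0.0531] F [0.  6.7 5.7] q [-0.42  0.37  1.87  0.    0.91 -0.26] yaw 0.1 w -0.0001
[[-0.003  0.987 -0.163]
 [ 0.003 -0.163 -0.987]
 [-1.    -0.003 -0.002]]
```

View pics/side3z.png

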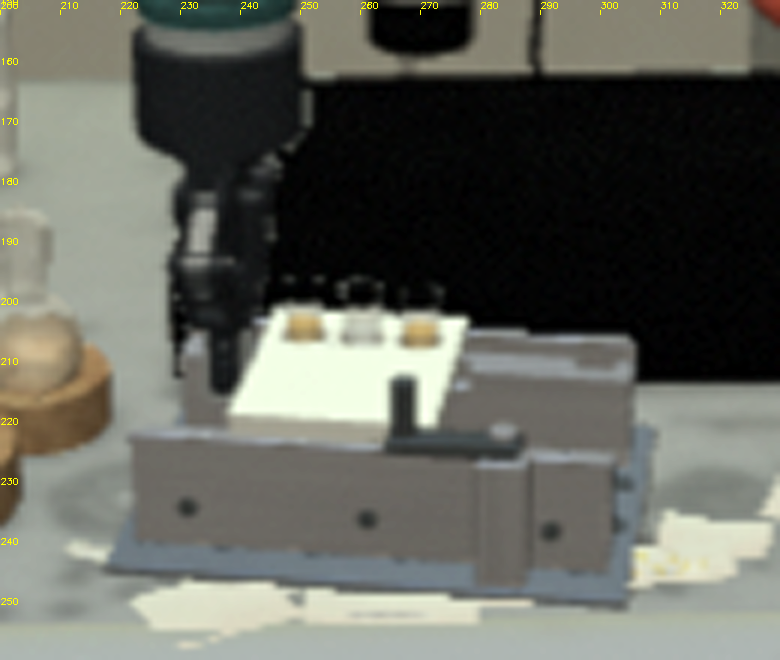

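The board is moving: its left edge went from u=230 to 238, and the vials are upright. Continuing.

>>> {"fn": "play_rows", "kwargs": {"plan": [[[1,0,0,0.004,0],[1,0,0,0.008,0],[1,0,0,0.012,0],[1,0,0,0.016,0],[1,0,-0.001,0.02,0],[1,0,-0.001,0.024,0],[1,0,-0.002,0.028,0],[1,0,-0.002,0.032,0],[1,0,-0.002,0.036,0],[1,0,-0.002,0.04,0],[1,0,-0.002,0.044,0],[1,0,-0.002,0.048,0]]]}}

```text
clock: 5.7
position: [0.4934, -0.1958, 0.0532]
ee_rot: [0.456, 0.539, 0.459, -0.539]
contact_force: [2.8, 6.2, 3.5]
width: 0.0001
```

```bash
python3 - <<'E'
from h import *
st()
snap("side",4,(200,150,330,260),6)
snap("top",4,(215,165,345,265),6)
E
```

```text
t5.70 pos [ 0.4934 -0.1958  0.0532] loc [-0.0254  0.0007  0.0532] F [2.8 6.2 3.5] q [-0.51  0.38  1.85  0.    0.92 -0.35] yaw 0.08 w 0.0001
[[-0.002  0.987 -0.164]
 [ 0.003 -0.164 -0.987]
 [-1.    -0.003 -0.003]]
```

View pics/side4z.png

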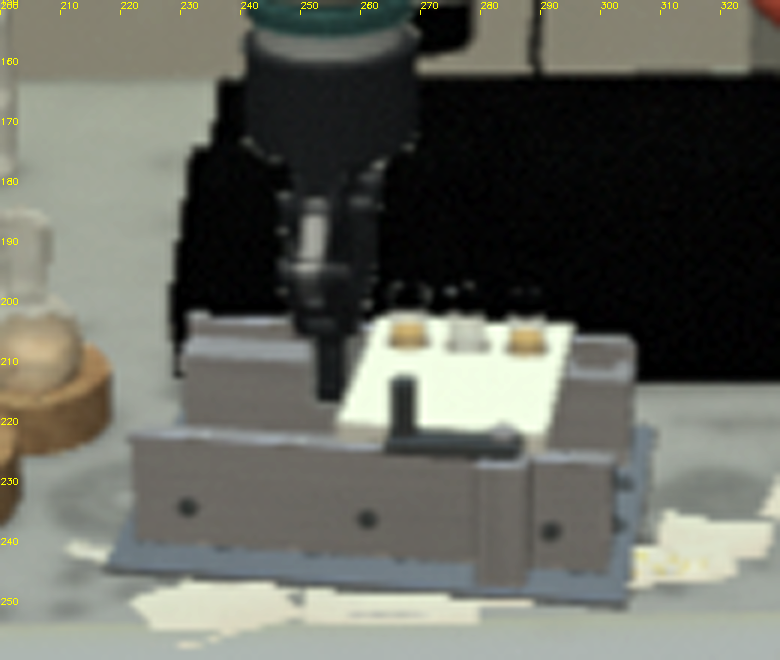

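View pics/top4z.png

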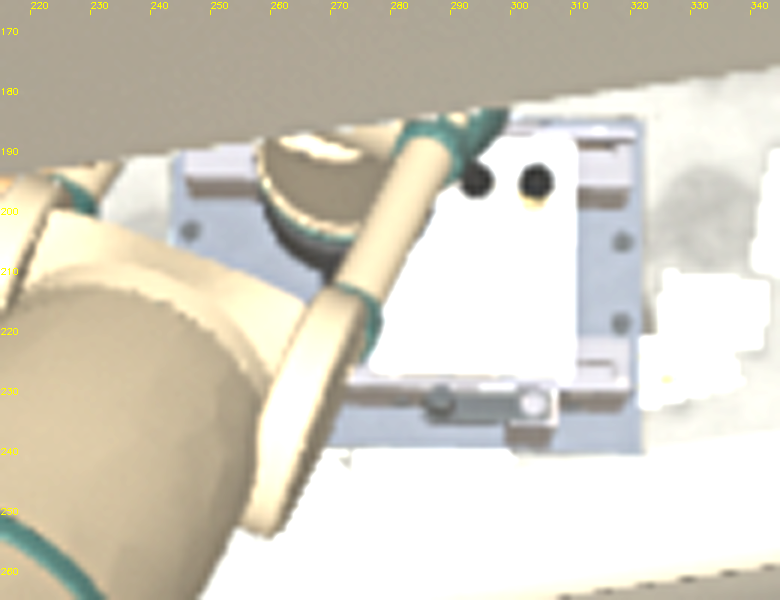

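Vials still upright, and about 24 mm left to go. Slowing down.

>>> {"fn": "play_rows", "kwargs": {"plan": [[[1,0,0,0.002,0],[1,0,0,0.004,0],[1,0,0,0.006,0],[1,0,0,0.008,0],[1,0,0,0.01,0],[1,0,0,0.012,0],[1,0,0,0.014,0],[1,0,0,0.016,0],[1,0,0,0.018,0],[1,0,0,0.02,0],[1,0,0,0.022,0],[1,0,0,0.022,0]]]}}

```text
clock: 7.0
position: [0.4894, -0.2186, 0.053]
ee_rot: [-0.456, -0.539, -0.458, 0.54]
contact_force: [0.1, 2.1, 0.4]
width: -0.0001
```

```bash
python3 - <<'E'
from h import *
st()
snap("side",5,(200,150,330,260),6)
E
```

```text
t7.00 pos [ 0.4894 -0.2186  0.053 ] loc [-0.0022  0.0005  0.053 ] F [0.1 2.1 0.4] q [-0.55  0.38  1.84 -0.    0.92 -0.39] yaw 0.08 w -0.0001
[[-0.003  0.987 -0.164]
 [ 0.001 -0.164 -0.987]
 [-1.    -0.003 -0.001]]
```

View pics/side5z.png

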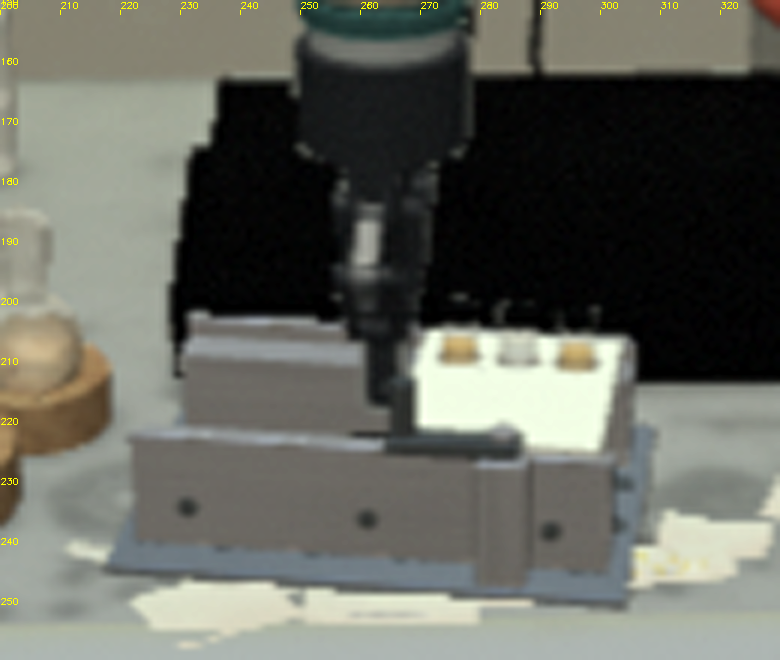

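The board looks dropped: its front face is now hidden and the push force fell to about 2 N. A gentle extra push should find the stop, and then I'll back off.

>>> {"fn": "play_rows", "kwargs": {"plan": [[[1,0,0,0.001,0],[1,0,0,0.002,0],[1,0,0,0.003,0],[1,0,0,0.004,0],[1,0,0,0.004,0]]]}}

```text
clock: 7.55
position: [0.4888, -0.2222, 0.0529]
ee_rot: [-0.456, -0.539, -0.458, 0.54]
contact_force: [1.7, 5.2, 1.8]
width: 0.0
```

>>> {"fn": "play_rows", "kwargs": {"plan": [[[1,0,0,-0.008,0],[1,0,0,-0.016,0],[1,0,0,-0.025,0],[1,-0.03,0,-0.03,0],[1,-0.07,0,-0.03,0],[1,-0.11,0,-0.03,0],[1,-0.147,0,-0.03,0],[1,-0.147,0,-0.03,0]]]}}

```text
clock: 8.35
position: [0.4972, -0.1943, 0.2056]
ee_rot: [0.46, 0.54, 0.455, -0.538]
contact_force: [0.3, -0.4, -0.3]
width: -0.0003
```

```bash
python3 - <<'E'
from h import *
st()
snap("side",6,(200,150,330,260),6)
p,d=load("side",6)
for uv in [(275,215),(285,216),(295,218),(305,210),(250,209)]: print(uv,L(P("side",6,uv)).round(4))
E
```

```text
t8.35 pos [ 0.4972 -0.1943  0.2056] loc [-0.0275  0.0043  0.2056] F [ 0.3 -0.4 -0.3] q [-0.5   0.23  1.64 -0.    1.27 -0.34] yaw 0.11 w -0.0003
[[ 0.007  0.987 -0.163]
 [-0.004 -0.163 -0.987]
 [-1.     0.008  0.003]]
(275, 215) [ 0.0298 -0.0081  0.0653]
(285, 216) [ 0.057  -0.0114  0.0657]
(295, 218) [ 0.0844 -0.0195  0.0656]
(305, 210) [0.1052 0.0574 0.0536]
(250, 209) [-0.0483  0.047   0.0519]
```

View pics/side6z.png

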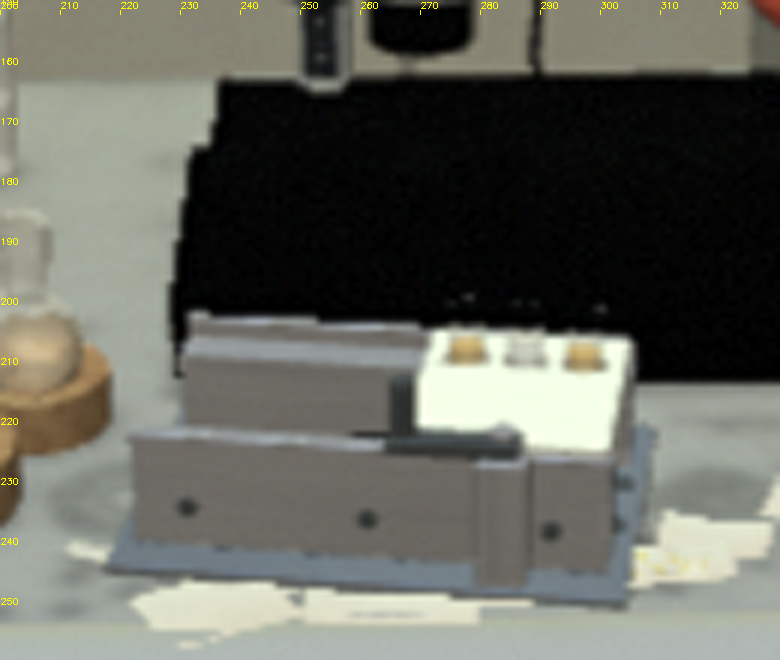

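The seated board's top reads 65.5 mm and level, 12.5 mm above the rail reading, so it is home. The vials are standing and the button has not moved. Next, the pin.

```bash
python3 - <<'E'
from h import *
print(to(W([.018,-.110,.2])).round(4))
for z,uv in [(.103,(267,211.5)),(.08,(283.5,221.5)),(.078,(267,224.5))]: print(L(onz("side",[uv],z)[0]).round(4))
E
```

```text
[ 0.0025 -0.1127  0.0458]
[ 0.0174 -0.0666  0.103 ]
[ 0.06   -0.0715  0.08  ]
[ 0.0206 -0.0894  0.078 ]
```

>>> {"fn": "play_rows", "kwargs": {"plan": [[[1,0,-0.02,0.01,0],[1,0,-0.045,0.02,0],[1,0,-0.07,0.03,0],[1,0,-0.095,0.04,0],[1,0,-0.114,0.046,0],[1,0,-0.114,0.046,0]]]}}

```text
clock: 9.0
position: [0.3726, -0.2192, 0.201]
ee_rot: [-0.457, -0.539, -0.457, 0.54]
contact_force: [0.2, 0.1, -0.2]
width: -0.0
```

```bash
python3 - <<'E'
from h import *
st()
print(to(W([.018,-.110,.087])).round(4))
E
```

```text
t9.00 pos [ 0.3726 -0.2192  0.201 ] loc [ 0.0177 -0.1146  0.201 ] F [ 0.2  0.1 -0.2] q [-0.69  0.08  1.83 -0.    1.23 -0.53] yaw 0.01 w -0.0
[[-0.001  0.986 -0.165]
 [ 0.    -0.165 -0.986]
 [-1.    -0.001 -0.   ]]
[0.114  0.0047 0.0004]
```

>>> {"fn": "play_rows", "kwargs": {"plan": [[[1,0.03,0,0,0],[1,0.06,0,0,0],[1,0.09,0,0,0],[1,0.113,0,0,0],[1,0.113,0,0,0],[1,0.113,0,0,0]]]}}

```text
clock: 9.6
position: [0.3727, -0.2189, 0.0876]
ee_rot: [-0.456, -0.539, -0.458, 0.54]
contact_force: [-0.3, -0.2, -0.3]
width: 0.0002
```

```bash
python3 - <<'E'
from h import *
st()
snap("side",7,(200,150,330,260),6)
snap("top",7,(235,165,345,265),6)
E
```

```text
t9.60 pos [ 0.3727 -0.2189  0.0876] loc [ 0.0173 -0.1145  0.0876] F [-0.3 -0.2 -0.3] q [-0.69  0.2   2.01 -0.    0.93 -0.53] yaw 0.03 w 0.0002
[[-0.002  0.986 -0.164]
 [ 0.001 -0.164 -0.986]
 [-1.    -0.003 -0.001]]
```

View pics/side7z.png

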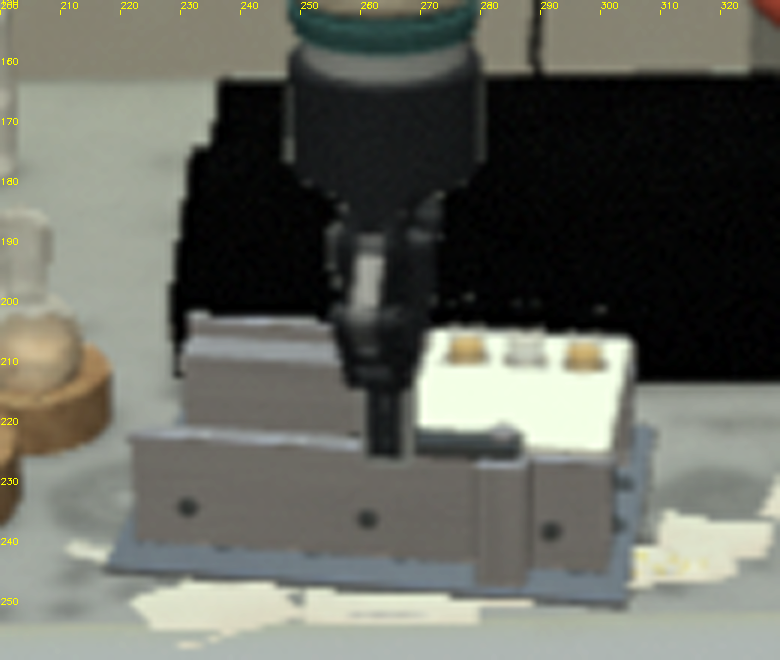

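View pics/top7z.png

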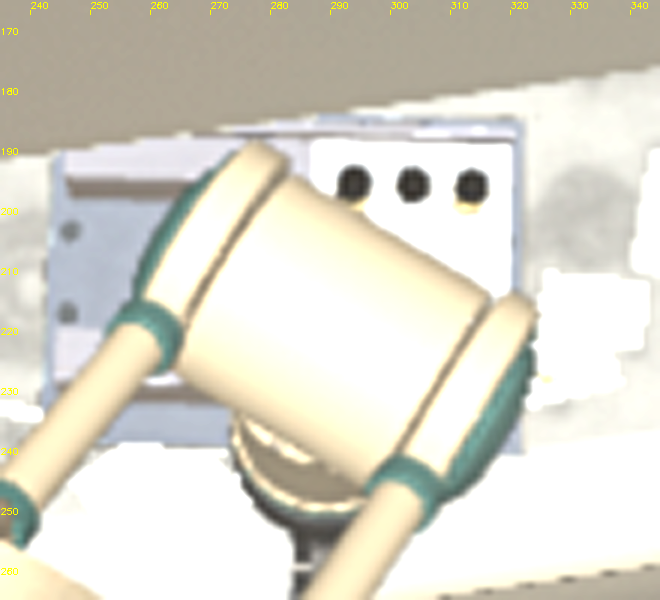

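The finger stands just outside the pin. Next it sweeps the pin along its arc.

>>> {"fn": "play_rows", "kwargs": {"plan": [[[1,0,0.01,0.001,0],[1,0,0.018,0.001,0],[1,0,0.024,0.001,0],[1,0,0.029,0.001,0],[1,0,0.034,0.003,0],[1,0,0.039,0.004,0],[1,0,0.043,0.006,0],[1,0,0.047,0.008,0],[1,0,0.05,0.011,0],[1,0,0.053,0.013,0],[1,0,0.056,0.017,0],[1,0,0.058,0.02,0]]]}}

```text
clock: 10.9
position: [0.4277, -0.2494, 0.0889]
ee_rot: [-0.457, -0.539, -0.457, 0.54]
contact_force: [-0.7, 0.6, -0.4]
width: 0.0001
```

```bash
python3 - <<'E'
from h import *
st()
snap("side",8,(200,150,330,260),6)
snap("top",8,(235,165,345,265),6)
E
```

```text
t10.90 pos [ 0.4277 -0.2494  0.0889] loc [ 0.0384 -0.0553  0.0889] F [-0.7  0.6 -0.4] q [-0.67  0.28  1.89 -0.    0.97 -0.5 ] yaw 0.02 w 0.0001
[[ 0.     0.986 -0.165]
 [-0.001 -0.165 -0.986]
 [-1.     0.001  0.001]]
```

View pics/side8z.png

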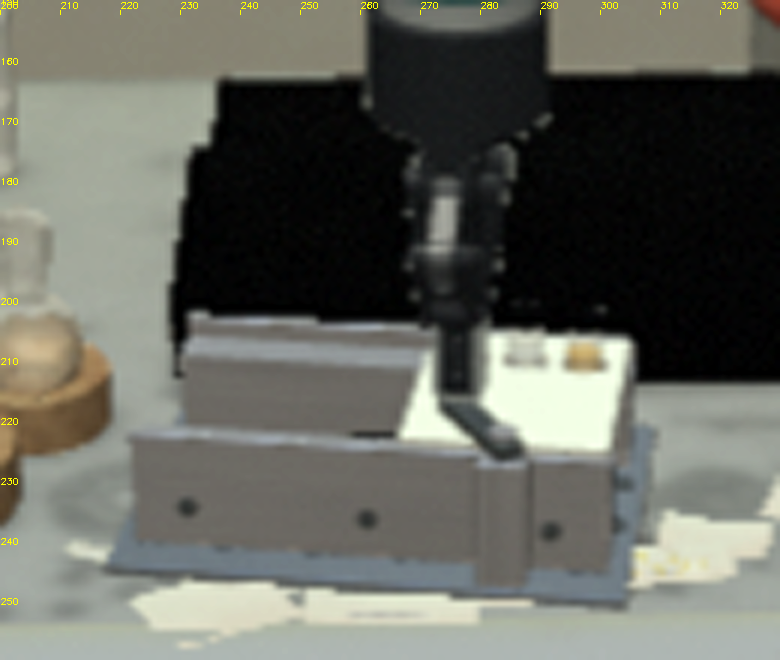

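The bar is at about 1 rad, its tip hidden behind the finger at about (275,215). I'll move round to the pin's trailing side and push along +x.

>>> {"fn": "play_rows", "kwargs": {"plan": [[[1,0,-0.006,0,0],[1,0,-0.008,-0.004,0],[1,0,-0.008,-0.016,0],[1,0,-0.008,-0.028,0],[1,0,-0.008,-0.03,0],[1,0,0.006,-0.03,0],[1,0,0.018,-0.03,0],[1,0,0.024,-0.03,0],[1,0,0.024,-0.026,0],[1,0,0.025,-0.02,0],[1,0,0.025,-0.016,0],[1,0,0.025,-0.012,0]]]}}

```text
clock: 12.2
position: [0.4544, -0.2424, 0.0889]
ee_rot: [0.457, 0.54, 0.456, -0.54]
contact_force: [0.7, 1.1, -0.7]
width: 0.0
```

```bash
python3 - <<'E'
from h import *
st()
snap("side",9,(200,150,330,260),6)
E
```

```text
t12.20 pos [ 0.4544 -0.2424  0.0889] loc [ 0.027  -0.0301  0.0889] F [ 0.7  1.1 -0.7] q [-0.62  0.31  1.85 -0.    0.98 -0.46] yaw -0.04 w 0.0
[[ 0.001  0.986 -0.166]
 [-0.001 -0.166 -0.986]
 [-1.     0.001  0.001]]
```

View pics/side9z.png

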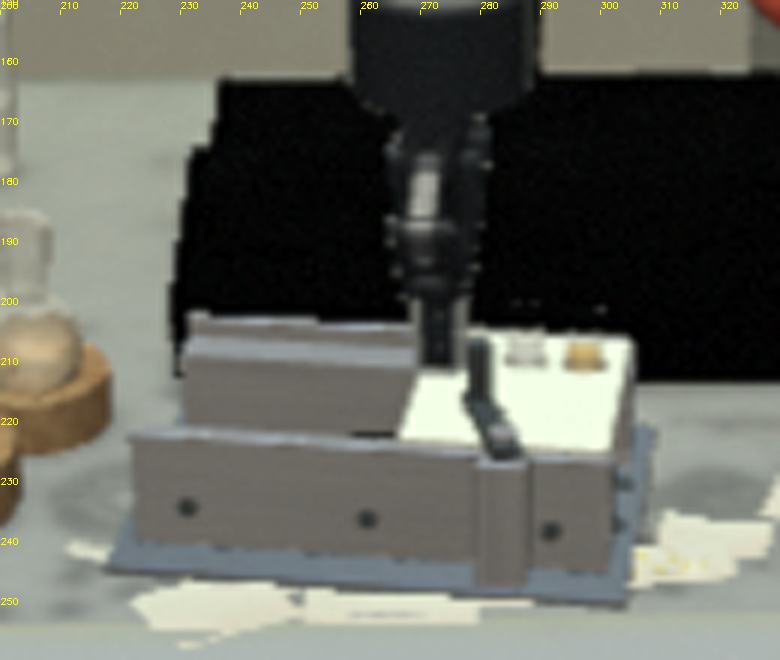

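>>> {"fn": "play_rows", "kwargs": {"plan": [[[1,0,0,0.003,0],[1,0,0,0.005,0],[1,0,0,0.007,0],[1,0,0,0.009,0],[1,0,0,0.011,0],[1,0,0,0.013,0],[1,0,0,0.015,0],[1,0,0,0.016,0],[1,0,0,0.016,0],[1,0,0,0.016,0]]]}}

```text
clock: 13.25
position: [0.4513, -0.2589, 0.0889]
ee_rot: [-0.457, -0.539, -0.456, 0.54]
contact_force: [0.5, 0.8, 0.5]
width: 0.0002
```

```bash
python3 - <<'E'
from h import *
st()
snap("side",10,(240,180,330,250),8)
p,d=load("side",10)
for a in (1.4,1.5,1.57,1.62):
    print(a,proj("side",[W([.06-.042*np.cos(a),-.072+.042*np.sin(a),.103]),W([.06-.05*np.cos(a),-.072+.05*np.sin(a),.078])]).round(1).tolist())
print(proj("side",[W([.06,-.072,.078])]))
E
```

```text
t13.25 pos [ 0.4513 -0.2589  0.0889] loc [ 0.0438 -0.0303  0.0889] F [0.5 0.8 0.5] q [-0.65  0.32  1.83 -0.    0.99 -0.49] yaw -0.03 w 0.0002
[[ 0.     0.986 -0.166]
 [-0.002 -0.166 -0.986]
 [-1.     0.001  0.002]]
1.4 [[282.7, 206.3], [282.4, 213.6]]
1.5 [[284.3, 206.3], [284.4, 213.6]]
1.57 [[285.4, 206.3], [285.7, 213.6]]
1.62 [[286.2, 206.4], [286.6, 213.7]]
[[283.45273246 222.29421981]]
```

View pics/side10z.png

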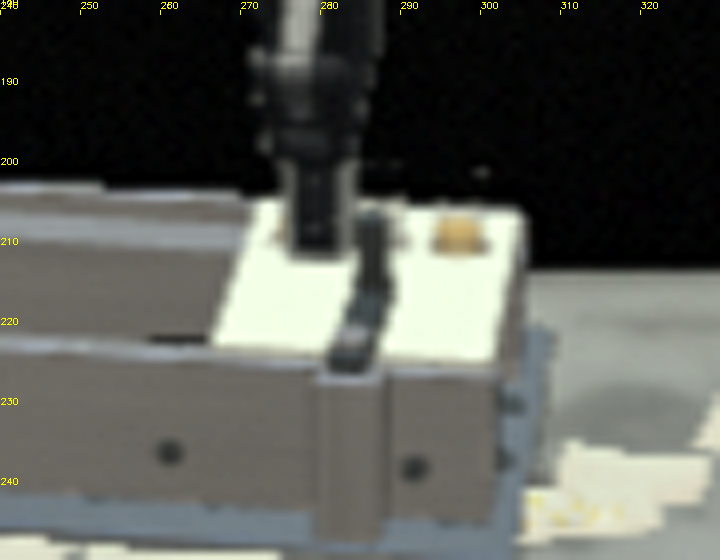

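The pin at u≈286 matches 1.57 to 1.6 rad, and the bar lies parallel to the board's edges. Backing off and lifting clear.

>>> {"fn": "play_rows", "kwargs": {"plan": [[[1,0,0,-0.006,0],[1,0,0,-0.014,0],[1,0,0,-0.022,0],[1,-0.03,0,-0.025,0],[1,-0.07,0,-0.025,0],[1,-0.11,0,-0.03,0],[1,-0.13,-0.03,-0.06,0],[1,-0.14,-0.06,-0.1,0],[1,-0.14,-0.09,-0.14,0],[1,-0.14,-0.11,-0.18,0],[1,-0.14,-0.12,-0.22,0],[1,-0.14,-0.12,-0.22,0]]]}}

```text
clock: 14.5
position: [0.3673, -0.0169, 0.2285]
ee_rot: [0.458, 0.538, 0.459, -0.538]
contact_force: [0.5, -1.1, -0.7]
width: 0.0001
```

```bash
python3 - <<'E'
from h import *
st()
snap("side",11,(200,170,330,260),6)
snap("top",11,(225,165,345,265),6)
for uv in [(272,215),(292,217)]: print(L(P("side",11,uv)).round(4))
for a in (1.5,1.57,1.62): print(a,proj("top",[W([.06-.042*np.cos(a),-.072+.042*np.sin(a),.103]),W([.06,-.072,.078])]).round(1).tolist())
E
```

```text
t14.50 pos [ 0.3673 -0.0169  0.2285] loc [-0.1811 -0.1532  0.2285] F [ 0.5 -1.1 -0.7] q [-0.24 -0.04  1.89  0.    1.29 -0.08] yaw 0.35 w 0.0001
[[ 0.     0.987 -0.159]
 [ 0.001 -0.159 -0.987]
 [-1.     0.    -0.001]]
[ 0.0226 -0.0141  0.0678]
[ 0.076  -0.014   0.0652]
1.5 [[303.2, 215.2], [303.7, 232.2]]
1.57 [[304.3, 215.2], [303.7, 232.2]]
1.62 [[305.1, 215.2], [303.7, 232.2]]
```

View pics/side11z.png

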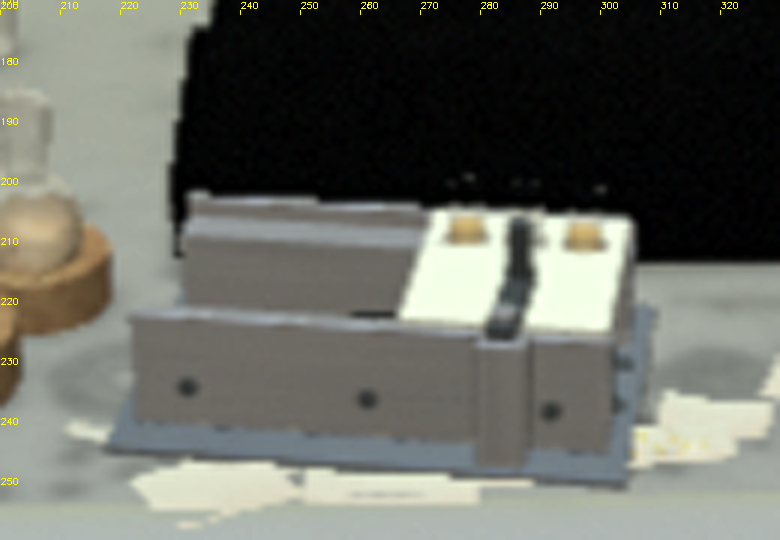

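View pics/top11z.png

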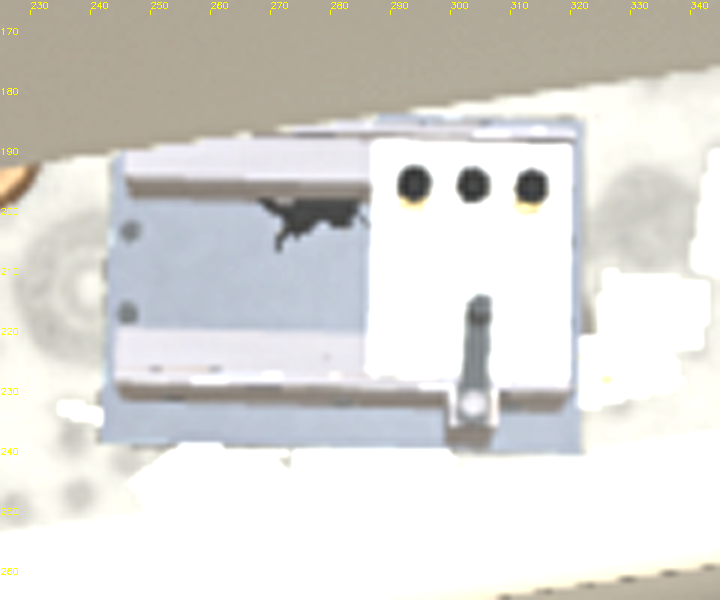

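The top view shows three upright caps at (292,195), (302,195) and (312,195). The bar runs straight across from the pivot at (303,232) to the pin at about (304,216), which matches 1.57 rad. Handing in.

```bash
python3 - <<'E'
from rig import manip
import numpy as np
print(np.abs(manip.get_state()['qd']).max()); print(manip.sign_off())
E
```

```text
0.048507820970045495
the job is handed in; nothing more can be done
None
```

I pushed the board along its rails with the closed fingertip until it dropped into the notches, then swung the turn-button across over it. The job is handed in at about 14.6 s of the 54 s allowed; no verdict is reported.

**Board:** It is seated. After the drop its top read 65.5 mm and level, 12.5 mm above the rail tops, against 12 mm expected. In the last picture one spot near the button read 67.8 mm and the other 65.2 mm. I take that as depth noise but did not check further.

**Turn-button:** The bar lies straight across. Both camera views put the pin where about 1.57 to 1.6 rad would.

**Vials and bystanders:** All three vials stand in their wells. The tool stayed well away from the beaker, stopper and cork ring, but I did not measure them again at the end.

**Forces and robot:** The largest force I read was about 9 N, while pushing the board. The robot was clear of everything at hand-in. One joint was still settling at up to 0.05 rad/s.

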